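# Wet the ultrasonic probe and hold it on the marked spot of a bumper beam

## Task

Take the ultrasonic thickness probe from the tool rack and with its nose push the couplant dispenser's sprung cap all the way down, then lift off so that the cap springs back up. Then set the nose in the middle of the ring drawn on the bumper beam, square to the sloping face, and press gently (about 4 N, the sprung nose about half-way in). Finish while holding it there, steady and still gripped: do not put it back or let go, keep the gripper itself off the beam, and leave everything else on the bench where it is.

Things in the scene. Friction and masses are not known exactly. Their poses are not given: they have to be found in the camera images.
- rack: plywood tool rack fixed to the bench, 70 x 170 x 75 mm (x, y, z). Origin: centre of its underside, z up, y along its length. Two 26 mm through holes in its 12 mm thick top plate at y = -45 and y = +45 mm; the probe hangs in one, the scriber in the other (either way round).
- probe: loose probe, 0.15 to 0.26 kg, hanging upright in the rack. Origin: centre of the nose's end face when fully out; z along its axis, nose to grip; x, y square to the grip's flats (at first parallel to the rack's). Along z: steel nose 14 mm across to 17 mm, barrel 22 across to 55, collar 40 across to 61 (rests on the rack's top), grey grip 24 x 24 mm to 135 (hold its flats near z = 100), stud to 139.
- probe_face (a point): centre of the flat end face of the probe's sprung nose (moves with the nose); its axes are the probe's, z pointing from the nose to the grip.
- probe_nose (a joint): how far the probe's sprung nose is pushed in: 0 (fully out) to 0.010 m (against its stop). It begins to move at about 1 N and takes about 0.6 N more per mm: 4 N at 5 mm, 7 N at the stop.
- dispenser: couplant dispenser fixed to the bench: white plastic bottle 66 mm across on a steel foot 96 mm across, with a dished aluminium cap 48 mm across on top. Origin: centre of its underside, z up; the cap is centred over it.
- cap_top (a point): centre of the flat floor of the dispenser's cap, where the nose presses: 128 mm above the bench when the cap is up. A rim 3 mm high and 42 mm wide inside surrounds it.
- dispenser_cap (a joint): how far the dispenser's sprung cap is pushed down: 0 (up) to 0.008 m (all the way down). It begins to move at about 1 N and takes about 0.4 N more per mm: 4.2 N when fully down; it springs back by itself.
- beam: aluminium bumper beam, 260 mm long (y), section 100 x 50 mm, fixed on two steel saddles 130 mm deep. Origin: on the bench under its middle, z up. Its flat upper face slopes 20 degrees down towards -x (the robot), its middle 98 mm above the bench; steel straps 5 mm thick, 16 mm wide cross it at y = -105 and +105 mm.
- spot: the marked spot: a black marker ring, 31 mm across (27 mm inside) with four short outward ticks, drawn on the beam's upper face midway across its slope, up to 50 mm either way along its length. Origin: centre of the ring on the face; z is the face's outward normal (20 degrees from vertical, leaning to the robot), y runs along the beam.
- scriber: bystander hanging in the other rack hole: a slim turned wooden handle (16 mm) with a 26 mm ball on top, 58 mm above the rack's top at its highest. Origin: 5 mm below its lower tip. Leave alone.
- tape: bystander: empty cardboard roll lying flat, 84 mm across, 24 mm high. Origin: centre of its underside. Leave alone.
- socket: bystander: steel socket standing on end, 28 mm across, 50 mm high. Origin: centre of its underside. Leave alone.
- bolt: bystander: steel bolt standing on its 28 mm head, 46 mm high. Origin: centre of its underside. Leave alone.
- screwdriver: bystander: screwdriver lying to the left of the beam. Origin: underside. Leave alone.
- wrench: bystander: wrench lying to the right of the beam. Origin: underside. Leave alone.
- jar: bystander: screw-top jar, 60 mm across, 75 mm high, beyond the left end of the beam. Origin: centre of its underside. Leave alone.
- can: bystander: plain can, 60 mm across, 170 mm high, beyond the right end of the beam. Origin: centre of its underside. Leave alone.
Not all that is in view belongs to the job. Leave any orange or red look-alike of the probe alone.

How it is judged:
On the way, in this order (a step that is already met when the one before it is completed fails the run):
1. the dispenser's cap is pushed down (6.5 mm or more) by the nose of the gripped probe (value of joint dispenser_cap above 0.0065 m and contact force between probe and dispenser above 0.5 N and value of joint probe_nose above 0.001 m and contact force between the fingers and probe above 1 N), for 0.05 s.
2. the probe is lifted off and the cap has sprung back up (value of joint dispenser_cap below 0.0015 m and contact force between probe and dispenser below 0.05 N), for 0.1 s.
At the end, for the whole second after the job is handed in: Probe gripped and still, nose face within 6 mm of the ring centre, axis within 0.14 rad of the face normal, 1.5 to 7 N on the beam, nose 1 to 9.5 mm in, gripper off the beam, dispenser cap up, through the last second (distance between probe_face and spot below 0.006 m and angle between the z axis of probe and the z axis of spot, either way round below 0.14 rad and contact force between probe and beam between 1.5 and 7 N and value of joint probe_nose between 0.001 and 0.0095 m and contact force between the fingers and probe above 1 N and contact force between the arm and beam below 0.1 N and linear speed of probe below 0.02 m/s and value of joint dispenser_cap below 0.0015 m); the arm keeps its last pose, push and grip.
It fails at once if the probe is pressed on the beam with more than 15 N (contact force between probe and beam above 15 N).
It fails at once if a bystander is moved by more than 20 mm (distance of any of scriber, tape, socket, bolt, screwdriver, wrench, jar, can from where it was at the start of the episode above 0.02 m).
It also fails if it takes over 51 s, if anything falls off the work surface, if the arm or the gripper's body presses on something with over 40 N, if the wrist force passes 120 N, or if a joint passes its speed limit or range.

## Robot

A 6-joint arm with a two-finger parallel gripper is mounted at the origin on the work surface. World frame = base frame: x ahead of the robot, y to its left, z up, the work surface at z = 0. Lengths are in m, angles in rad, forces in N, time in s.
With the tool pointing down it reaches from about 0.25 to 0.725 m from the base axis. Payload 4 kg.
Tool frame: the origin (TCP) lies midway between the tips of the shut fingers; the grasp point (between the pads) lies 19 mm behind it; z points along the fingers, x is the direction in which the jaws open and shut, and the axes are right-handed (so a half turn about z gives the same grasp; the last joint's range is limited). The gripper opens to 85 mm and grips with 20 to 120 N. Pads are 22 mm wide; open, the fingers measure 114 mm over their backs; the gripper's body (76 mm by 85 mm) begins 54 mm behind the grasp point. The pads swing forward as they close: fully open they stand 13 mm farther back than shut.
Start: joints at [-1.336, 0.241, 0.005, 1.335, 0, 1.571], TCP at [0.116, -0.486, 0.194] pointing down, gripper open.
Joint ranges: [-2.72, 2.72], [-1.05, 1.87], [-1.09, 1.28], [-1.99, 2.15], [-1.42, 1.44], [-3.14, 3.14]. Speed limits (rad/s): [2.79, 2.79, 3.14, 3.14, 3.14, 3.14].

## Interface

Orientations are given as a unit quaternion [x, y, z, w].
In Python, from workcell import bot, vision, ticket gives the robot as it stands.
- The arm moves only by the tool play_rows, never from a script. Its argument "deltas" is one flat list of numbers, 5 for each row, row after row: the opening, from 0 (shut) to 1 (fully open), then the shift along the tool's x, y, z in units of 60 mm (1.0 is 60 mm), then the turn about the tool's z in degrees. A call has 1 to 12 rows; each row shifts and turns the pose as measured when the row begins, along the tool's axes as they then stand; what a row does not reach is not made up. A row lasts 1/8 s, in which the tool goes at most 62.5 mm and 10.7 degrees, less where a joint would pass 70% of its speed; a pose out of reach is approached as far as the arm can. A call is refused whole if a number of a shift passes 1 or a number of a turn 10.7, either way. A call with a gripper value outside its range is refused whole. The fingers move at their own pace and stop on an object; the grip force is fixed at half the most. Time passes only in rows, so rows that do not move let the fingers close. It gives the time, the measured TCP pose, the force and the opening at its end, in the units of the state.
- bot.get_obs(): the state, without advancing time (a new reading comes with each control period).
- vision.camera(name): name is "side" or "top" or "wrist"; returns a dict with "color" (420x560x3 uint8, blue, green, red), "intrinsics" (3x3 intrinsics, pixels), "k1" (the pictures are not rectified: a ray, as slopes to the right and down, at radius r is drawn at 1 + k1 r^2 times it, then the intrinsics apply), "rvec" (rotation vector, rad) and "tvec" (3), from world to camera coordinates, as OpenCV has them. Camera axes: x right, y down, z forward; pixel columns grow to the right and rows downward; lengths in m; the calibration is good to about 2 mm. A picture is of the moment at which its call begins. There is no depth.
- ticket.job_done(): hands the job in, once; it reports no verdict.
The state is a dict: "clock": time; "joint_pos": joint angles; "joint_vel": joint speeds; "tau": joint torques, N m; "eef_pos": TCP position; "tool_rot": TCP orientation; "ft_force": force on the tool from outside, world axes, zero at the start; "ft_torque": the same for the moment, N m; "grip_width": finger opening in m.
Only numpy, scipy, OpenCV 4.12 (cv2) and the standard library are available. Lean on these libraries where they do the work, as an engineer would, in place of code of your own. Each camera call takes 0.05 s, during which the arm holds its last target. There are 200 camera calls.

## Working session

There is one attempt and no reset: what is moved stays moved. The work goes in short steps, Python scripts to look and compute and a tool call to move; the robot and the scene stay as the last step left them, time stands still between calls to the robot, and variables do not carry over. Pictures are saved under pics/ and viewed, about 8 in all and at most 12, crops included, and the job is handed in when it is done.

Besides the shell and the picture viewer there is one more tool, called after "Call:" in YAML: its name, and indented under it one key for each argument. play_rows: Moves the arm, as the interface text tells. Its arguments: {"type":"object","properties":{"deltas":{"type":"array"}},"required":["deltas"]}

```bash
mkdir -p pics; cat > h.py <<'E'
import numpy as np, cv2
from workcell import bot, vision, ticket
from scipy.spatial.transform import Rotation as R
def cam(n):
    c=vision.camera(n); c['R']=cv2.Rodrigues(np.array(c['rvec'],float))[0]; c['t']=np.array(c['tvec'],float).ravel(); c['K']=np.array(c['intrinsics'],float); return c
def ray(c,uv):
    K=c['K']; d=np.array([(uv[0]-K[0,2])/K[0,0],(uv[1]-K[1,2])/K[1,1]]); s=d.copy()
    for _ in range(30): s=d/(1+c['k1']*(s@s))
    v=c['R'].T@np.array([s[0],s[1],1]); return -c['R'].T@c['t'], v/np.linalg.norm(v)
def onz(c,uv,z):
    o,v=ray(c,uv); return o+v*(z-o[2])/v[2]
def proj(c,P):
    p=c['R']@np.array(P,float)+c['t']; s=p[:2]/p[2]; s=s*(1+c['k1']*(s@s)); return c['K'][:2,:2]@s+c['K'][:2,2]
def tri(c1,u1,c2,u2):
    o1,v1=ray(c1,u1);o2,v2=ray(c2,u2)
    s=np.linalg.lstsq(np.c_[v1,-v2],o2-o1,rcond=None)[0]; a=o1+s[0]*v1;b=o2+s[1]*v2
    return (a+b)/2,np.linalg.norm(a-b)
E
python3 - <<'E'
from h import *
o=bot.get_obs(); print({k:np.round(v,3) for k,v in o.items()})
for n in('top','side','wrist'):
    c=cam(n); cv2.imwrite(f'pics/{n}0.png',c['color']); print(n,c['K'].round(1).tolist(),c['k1'],(-c['R'].T@c['t']).round(3))
E
```

```text
{'clock': np.float64(0.0), 'joint_pos': array([-1.336,  0.241,  0.004,  1.335,  0.   ,  1.571]), 'joint_vel': array([-0.001,  0.001,  0.001,  0.   , -0.001,  0.001]), 'tau': array([ 1.0000e-03, -3.7232e+01,  2.5241e+01,  1.7000e-02,  0.0000e+00,
       -0.0000e+00]), 'eef_pos': array([ 0.116, -0.486,  0.193]), 'tool_rot': array([ 0.785, -0.619, -0.001, -0.001]), 'ft_force': array([0.878, 0.385, 0.228]), 'ft_torque': array([-0.017,  0.048, -0.022]), 'grip_width': np.float64(0.085)}
top [[498.7, 0.0, 272.3], [0.0, 498.7, 203.5], [0.0, 0.0, 1.0]] -0.10085893172524013 [0.283 0.01  1.288]
side [[400.3, 0.0, 279.5], [0.0, 400.3, 208.5], [0.0, 0.0, 1.0]] -0.019271316399045075 [-0.011  0.533  0.652]
wrist [[353.3, 0.0, 283.0], [0.0, 353.3, 208.0], [0.0, 0.0, 1.0]] -0.015464380969774245 [ 0.189 -0.469  0.374]
```

View pics/top0.png

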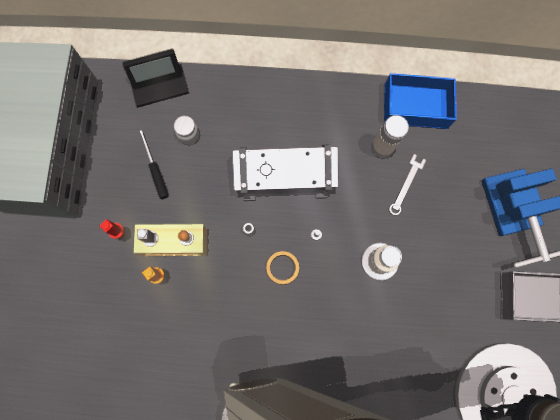

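View pics/side0.png

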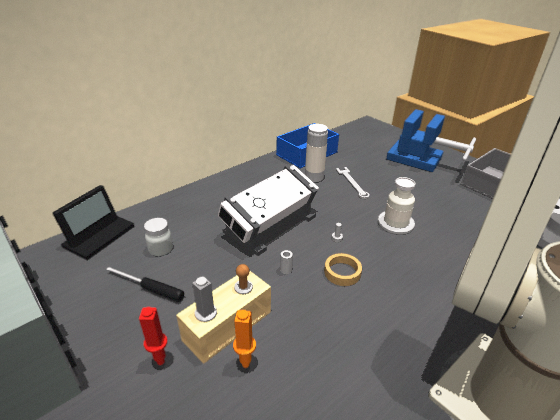

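Top view: the grey-gripped probe is at (147,236), with its side view at (203,290). Possible look-alikes are red at (112,229), orange at (153,274) and the scriber ball at (185,236). I choose the grey one hanging in the rack. The ring is at (266,170) and the cap at (391,258).

```bash
python3 - <<'E'
from h import *
t=cam('top'); s=cam('side')
T=t['color'];S=s['color']
def z(I,x,y,w,h,k): return cv2.resize(I[y:y+h,x:x+w],None,fx=k,fy=k,interpolation=cv2.INTER_CUBIC)
A=z(T,95,210,120,80,3.3);B=z(S,140,250,140,120,3.3);C=z(T,355,235,60,50,6);D=z(T,225,140,120,60,3.3)
W=np.zeros((600,800,3),np.uint8)
for im,x,y in((A,0,0),(B,0,270),(C,400,0),(D,400,310)):
    im=im[:600-y,:800-x]; W[y:y+im.shape[0],x:x+im.shape[1]]=im
cv2.imwrite('pics/crop1.png',W)
hsv=cv2.cvtColor(T,cv2.COLOR_BGR2HSV)
m=cv2.inRange(hsv,(20,50,150),(35,255,255)); m[:, 215:]=0
m=cv2.morphologyEx(m,cv2.MORPH_CLOSE,np.ones((25,25)))
cs=max(cv2.findContours(m,0,1)[0],key=cv2.contourArea); print(cv2.minAreaRect(cs))
print('rackbox@.075',[onz(t,p,.075).round(3)[:2] for p in cv2.boxPoints(cv2.minAreaRect(cs))])
print('probe',onz(t,(147,236),.157),'scr',onz(t,(185,236),.12))
# ring : dark pixels inside beam
g=cv2.cvtColor(T,cv2.COLOR_BGR2GRAY); r=(g[155:186,250:282]<110).astype(np.uint8)
n,l,st,ce=cv2.connectedComponentsWithStats(r,connectivity=8)
for i in range(1,n): print('dark',st[i],ce[i]+[250,155])
print('ring@.098',onz(t,(266,170),.098), 'side/top tri',tri(t,(266,170),s,(259,203)))
w=cv2.inRange(g,170,255); w[:145]=0;w[:,:228]=0;w[:,345:]=0;w[200:]=0
cs=max(cv2.findContours(w,0,1)[0],key=cv2.contourArea); print('beam',cv2.minAreaRect(cs))
print('cap',onz(t,(391,258),.131))
E
```

```text
((168.0, 253.0), (58.0, 68.0), 90.0)
rackbox@.075 [array([0.463, 0.36 ]), array([0.474, 0.191]), array([0.333, 0.178]), array([0.321, 0.344])]
probe [0.42495263 0.30305329 0.157     ] scr [0.4359422  0.22204146 0.12      ]
dark [12  0  2  2  4] [262.5 155.5]
dark [13  9  2  1  2] [263.5 164. ]
dark [18  9  1  1  1] [268. 164.]
dark [22 14  2  1  2] [272.5 169. ]
dark [15 20  3  1  3] [266. 175.]
dark [ 6 28  3  3  7] [257.28571429 184.        ]
ring@.098 [0.61634044 0.04246199 0.098     ] side/top tri (array([0.6161008 , 0.04212821, 0.09741223]), np.float64(0.0010429540922875509))
beam ((285.379638671875, 168.12930297851562), (39.831748962402344, 78.62843322753906), 87.95458984375)
cap [ 0.41478859 -0.26422847  0.131     ]
```

View pics/crop1.png

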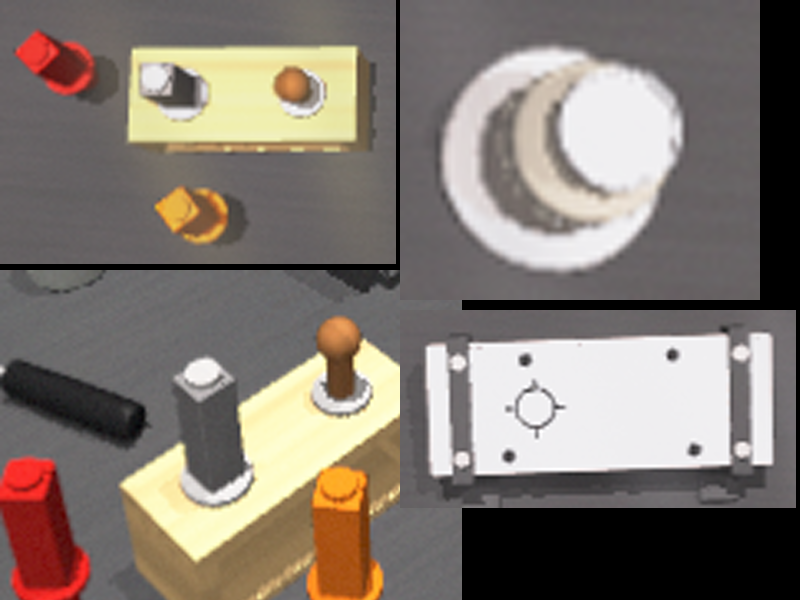

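Crop check: the grey probe hangs in the left rack hole, with its stud at top pixel (142,233.6). The ring is at (266.2,169.7) and the cap at (391.2,256.3). Rows can't tilt the tool, so I'll have to get the 20° lean another way, either by pivoting the probe in the grip or at the reach limit. First come the exact positions and the grasp.

```bash
python3 - <<'E'
from h import *
t=cam('top'); s=cam('side')
c=lambda x,y:(x/3.3+95-.35,y/3.3+210-.35)
for p in((132,47),(357,45),(357,142),(128,142)): print('rackcorner',onz(t,c(*p),.075).round(4)[:2])
print('stud',onz(t,c(155,78),.159).round(4),'tri',tri(t,c(155,78),s,(205/3.3+140,370/3.3+250)))
print('ball',onz(t,c(291,84),.120).round(4),'red',onz(t,c(40,52),.12).round(3),'orange',onz(t,c(180,208),.12).round(3))
print('cap',onz(t,(391,256.2),.131).round(4), 'tri',tri(t,(391,256.2),s,(405,184)))
b=lambda x,y:((x-400)/3.3+225-.35,(y-310)/3.3+140-.35)
print('ring',onz(t,b(536,408),.098).round(4))
for p,z in(((426,346),.115),((772,334),.115),((774,464),.081),((432,475),.081)): print('beamcorner',onz(t,b(*p),z).round(4)[:2])
o=bot.get_obs(); print(o['eef_pos'],R.from_quat(o['tool_rot']).as_matrix().round(3))
E
```

```text
rackcorner [0.4632 0.3587]
rackcorner [0.4764 0.1893]
rackcorner [0.404  0.1825]
rackcorner [0.3918 0.3532]
stud [0.4301 0.3157 0.159 ] tri (array([ 0.43904573,  0.35308934, -0.0376349 ]), np.float64(0.04442124566902783))
ball [0.4377 0.2274 0.12  ] red [0.448 0.413 0.12 ] orange [0.344 0.298 0.12 ]
cap [ 0.419  -0.2641  0.131 ] tri (array([ 0.41852748, -0.26620659,  0.12498626]), np.float64(0.002698994499268923))
ring [0.618  0.0429 0.098 ]
beamcorner [0.6556 0.1276]
beamcorner [ 0.6827 -0.1298]
beamcorner [ 0.5912 -0.1393]
beamcorner [0.5653 0.118 ]
[ 0.11626752 -0.48613864  0.19388665] [[ 0.233 -0.973 -0.   ]
 [-0.973 -0.233  0.   ]
 [-0.     0.    -1.   ]]
```

Call:
play_rows:
  deltas: [1, 0, 0, -1, 9.1, 1, 0, 0, -0.8, 0, 1, -0.8, -0.6, 0, 0, 1, -0.8, -0.6, 0, 0, 1, -0.8, -0.6, 0, 0, 1, -0.8, -0.6, 0, 0, 1, -0.8, -0.6, 0, 0, 1, -0.8, -0.6, 0, 0, 1, -0.8, -0.6, 0, 0, 1, -0.8, -0.6, 0, 0, 1, -0.8, -0.6, 0, 0, 1, -0.8, -0.6, 0, 0]

```text
clock: 1.85
eef_pos: [0.4518, 0.0297, 0.3075]
tool_rot: [0.729, -0.684, 0.002, -0.004]
ft_force: [1.1, -1.1, 0.2]
grip_width: 0.0851
```

Call:
play_rows:
  deltas: [1, -1, 0, 0, 0, 1, -1, 0, 0, 0, 1, -1, 0, 0, 0, 1, -1, 0, 0, 0, 1, 0, 0, 0, 0]

```text
clock: 2.48
eef_pos: [0.4423, 0.1496, 0.3166]
tool_rot: [0.788, -0.613, -0.042, -0.035]
ft_force: [0.5, 0.0, -0.6]
grip_width: 0.0856
```

```bash
cat >> h.py <<'E'
def to(P,ang=None):
    o=bot.get_obs(); M=R.from_quat(o['tool_rot']).as_matrix(); e=o['eef_pos']
    print('t',round(float(o['clock']),2),'eef',e.round(4),'w',round(float(o['grip_width']),4),'F',np.round(o['ft_force'],2),'x-ang',np.degrees(np.arctan2(M[1,0],M[0,0])).round(2),'toolz',M[:,2].round(3))
    if P is not None: print('  shift/60mm',((M.T@(np.array(P)-e))/.06).round(3))
E
python3 -c "
from h import *
to((.4303,.3157,.30))"
```

```text
t 2.48 eef [0.4423 0.1496 0.3166] w 0.0856 F [ 0.53  0.02 -0.63] x-ang -75.8 toolz [-0.023  0.107 -0.994]
  shift/60mm [-2.687 -0.483  0.576]
```

```bash
python3 -c "
from h import *
print(bot.get_obs()['joint_pos'].round(3))"
```

```text
[0.246 0.149 0.2   1.618 0.109 3.141]
```

Call:
play_rows:
  deltas: [1, 0, 0, 0, -10.6, 1, 0, 0, 0, -10.6, 1, 0, 0, 0, -10.6, 1, 0, 0, 0, -10.6, 1, 0, 0, 0, -10.6, 1, 0, 0, 0, -10.6, 1, 0, 0, 0, -10.6, 1, 0, 0, 0, -10.6, 1, 0, 0, 0, -10.6, 1, 0, 0, 0, -10.6, 1, 0, 0, 0, -10.6, 1, 0, 0, 0, -10.6]

```text
clock: 3.98
eef_pos: [0.4427, 0.138, 0.3146]
tool_rot: [0.893, 0.447, 0.012, -0.048]
ft_force: [-0.0, -0.3, 0.2]
grip_width: 0.0851
```

```bash
python3 -c "
from h import *
print(bot.get_obs()['joint_pos'].round(3)); to(None)"
```

```text
[0.23  0.145 0.192 1.616 0.098 0.872]
t 3.98 eef [0.4427 0.138  0.3146] w 0.0851 F [-0.03 -0.25  0.17] x-ang 53.09 toolz [-0.021  0.096 -0.995]
```

Call:
play_rows:
  deltas: [1, 0, 0, 0, -10.6, 1, 0, 0, 0, -10.6, 1, 0, 0, 0, -10.6, 1, 0, 0, 0, -10.6, 1, 0, 0, 0, -10.6, 1, 0, 0, 0, -10.6, 1, 0, 0, 0, -10.6, 1, 0, 0, 0, -10.6, 1, 0, 0, 0, -10.6, 1, 0, 0, 0, -10.6, 1, 0, 0, 0, -10.6, 1, 0, 0, 0, -10.6]

```text
clock: 5.48
eef_pos: [0.443, 0.1253, 0.3127]
tool_rot: [-0.019, 0.999, 0.043, -0.009]
ft_force: [-0.7, 0.4, -0.4]
grip_width: 0.0853
```

Call:
play_rows:
  deltas: [1, 0, 0, 0, -10.6, 1, 0, 0, 0, -10.6, 1, 0, 0, 0, -10.6, 1, 0, 0, 0, -10.6, 1, 0, 0, 0, -10.6, 1, 0, 0, 0, -10.6, 1, 0, 0, 0, -10.6, 1, 0, 0, 0, -10.6, 1, 0, 0, 0, -10.6, 1, 0, 0, 0, -10.6, 1, 0, 0, 0, -10.6]

```text
clock: 6.85
eef_pos: [0.4167, 0.1864, 0.3104]
tool_rot: [0.837, -0.547, 0.0, -0.008]
ft_force: [0.2, 0.1, -0.0]
grip_width: 0.0855
```

```bash
python3 -c "
from h import *
print(bot.get_obs()['joint_pos'].round(3)); to(None)"
```

```text
[ 0.414  0.121  0.156  1.592  0.008 -3.14 ]
t 6.85 eef [0.4167 0.1864 0.3104] w 0.0855 F [ 0.17  0.14 -0.02] x-ang -66.31 toolz [ 0.01   0.013 -1.   ]
```

Call:
play_rows:
  deltas: [1, 0, 0, 0, 10.5, 1, 0, 0, 0, 10.5, 1, 0, 0, 0, 10.5, 1, 0, 0, 0, 10.5, 1, 0, 0, 0, 10.5, 1, 0, 0, 0, 10.5, 1, 0, 0, 0, 10.5, 1, 0, 0, 0, 10.5, 1, 0, 0, 0, 10.5, 1, 0, 0, 0, 10.5, 1, 0, 0, 0, 10.5, 1, 0, 0, 0, 10.5]

```text
clock: 8.35
eef_pos: [0.4165, 0.1783, 0.3089]
tool_rot: [0.132, 0.991, 0.002, 0.005]
ft_force: [-0.6, -0.9, -0.4]
grip_width: 0.0854
```

Call:
play_rows:
  deltas: [1, 0, 0, 0, 10.5, 1, 0, 0, 0, 10.5, 1, 0, 0, 0, 10.5, 1, 0, 0, 0, 10.5, 1, 0, 0, 0, 10.5, 1, 0, 0, 0, 10.5, 1, 0, 0, 0, 5]

```text
clock: 9.22
eef_pos: [0.4175, 0.1711, 0.3081]
tool_rot: [0.675, 0.738, 0.003, 0.006]
ft_force: [-1.0, -0.3, 0.1]
grip_width: 0.0852
```

```bash
python3 -c "
from h import *
print(bot.get_obs()['joint_pos'].round(3)); to((.4303,.3157,.24))"
```

```text
[ 0.395  0.113  0.142  1.59  -0.008  0.307]
t 9.22 eef [0.4175 0.1711 0.3081] w 0.0852 F [-1.05 -0.28  0.15] x-ang 95.05 toolz [ 0.012 -0.003 -1.   ]
  shift/60mm [2.387 0.411 1.129]
```

Call:
play_rows:
  deltas: [1, 0.8, 0.14, 0.3, 0.7, 1, 0.8, 0.14, 0.3, 0, 1, 0.8, 0.14, 0.3, 0, 1, 0, 0, 0.2, 0, 1, 0, 0, 0, 0]

```text
clock: 9.85
eef_pos: [0.4358, 0.3145, 0.2398]
tool_rot: [0.684, 0.729, 0.003, 0.009]
ft_force: [0.1, 0.0, 0.4]
grip_width: 0.0856
```

```bash
python3 -c "
from h import *
to((.4303,.3157,.101)); c=cam('wrist'); cv2.imwrite('pics/w1.png',c['color'])
print(proj(c,(.4303,.3157,.159)),proj(c,(.4303,.3157,.081)))"
```

```text
t 9.85 eef [0.4358 0.3145 0.2398] w 0.0856 F [0.14 0.01 0.41] x-ang 93.69 toolz [ 0.016 -0.008 -1.   ]
  shift/60mm [ 0.046 -0.126  2.311]
[286.11078989 193.06444128] [286.0987323  171.66578464]
```

View pics/w1.png

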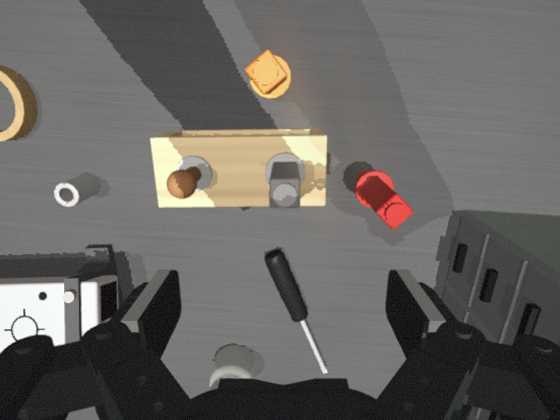

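The wrist view shows the stud at (285,194) and the collar at (285,172), which match the predicted pixels. Going down and gripping.

Call:
play_rows:
  deltas: [1, 0.05, -0.13, 0.7, -0.7, 1, 0, 0, 0.8, 0, 1, 0, 0, 0.6, 0, 1, 0, 0, 0.2, 0, 1, 0, 0, 0, 0]

```text
clock: 10.52
eef_pos: [0.4361, 0.3126, 0.107]
tool_rot: [0.683, 0.73, 0.01, 0.011]
ft_force: [-1.2, 0.3, 0.8]
grip_width: 0.0856
```

```bash
python3 -c "
from h import *
to((.4303,.3157,.101))"
```

```text
t 10.53 eef [0.4361 0.3126 0.107 ] w 0.0856 F [-1.16  0.31  0.79] x-ang 93.84 toolz [ 0.029 -0.    -1.   ]
  shift/60mm [ 0.058 -0.096  0.098]
```

Call:
play_rows:
  deltas: [1, 0.06, -0.1, 0.08, 0, 0.7, 0, 0, 0, 0, 0.4, 0, 0, 0, 0, 0, 0, 0, 0, 0, 0, 0, 0, 0, 0, 0, 0, 0, 0, 0]

```text
clock: 11.28
eef_pos: [0.4328, 0.3179, 0.1073]
tool_rot: [0.683, 0.73, 0.015, 0.012]
ft_force: [0.4, -0.3, -0.4]
grip_width: 0.0223
```

```bash
python3 -c "
from h import *
to((.4303,.3157,.25))"
```

```text
t 11.28 eef [0.4328 0.3179 0.1073] w 0.0223 F [ 0.43 -0.29 -0.38] x-ang 93.81 toolz [ 0.037  0.005 -0.999]
  shift/60mm [-0.027  0.045 -2.379]
```

Call:
play_rows:
  deltas: [0, 0, 0, -0.6, 0, 0, 0, 0, -1, 0, 0, 0, 0, -0.9, 0, 0, 0, 0, 0, 0]

```text
clock: 11.78
eef_pos: [0.4265, 0.3173, 0.2582]
tool_rot: [0.683, 0.73, 0.013, 0.011]
ft_force: [1.2, 0.3, -2.8]
grip_width: 0.0221
```

```bash
python3 -c "
from h import *
to((.419,-.264,.25))
t=cam('top');s=cam('side')
cv2.imwrite('pics/ts.png',np.vstack([cv2.resize(s['color'][200:350,80:350],(540,300)),cv2.resize(t['color'][150:300,80:350],(540,300))]))"
```

```text
t 11.78 eef [0.4265 0.3173 0.2582] w 0.0221 F [ 1.23  0.25 -2.83] x-ang 93.82 toolz [ 0.033  0.004 -0.999]
  shift/60mm [-9.658 -0.774  0.095]
```

View pics/ts.png

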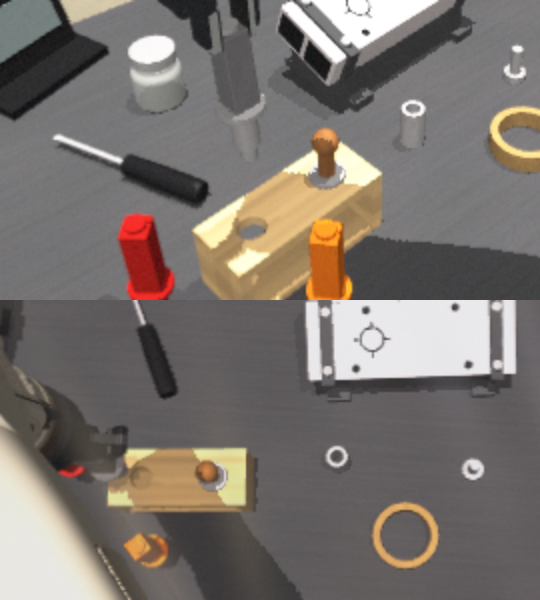

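Crop: the probe hangs from the gripper, clear of the rack hole, and the scriber hasn't moved. On to the dispenser.

Call:
play_rows:
  deltas: [0, -1, -0.08, 0, 0, 0, -1, -0.08, 0, 0, 0, -1, -0.08, 0, 0, 0, -1, -0.08, 0, 0, 0, -1, -0.08, 0, 0, 0, -1, -0.08, 0, 0, 0, -1, -0.08, 0, 0, 0, -1, -0.08, 0, 0, 0, -1, -0.08, 0, 0, 0, -0.6, -0.08, 0, 0, 0, 0, 0, 0, 0]

```text
clock: 13.25
eef_pos: [0.4021, -0.2774, 0.2263]
tool_rot: [0.682, 0.732, -0.005, -0.009]
ft_force: [0.6, 0.3, -2.7]
grip_width: 0.0222
```

```bash
python3 -c "
from h import *
to((.419,-.264,.25)); print(bot.get_obs()['joint_pos'].round(3))"
```

```text
t 13.25 eef [ 0.4021 -0.2774  0.2263] w 0.0222 F [ 0.57  0.3  -2.74] x-ang 94.03 toolz [-0.021  0.004 -1.   ]
  shift/60mm [ 0.205  0.289 -0.399]
[-0.598  0.223  0.066  1.433 -0.008 -0.669]
```

Call:
play_rows:
  deltas: [0, 0.2, -0.35, -0.1, 0, 0, 0, 0, 0, 0]

```text
clock: 13.5
eef_pos: [0.3778, -0.2647, 0.2283]
tool_rot: [0.682, 0.731, -0.006, -0.014]
ft_force: [1.1, 0.1, -2.1]
grip_width: 0.0221
```

```bash
python3 -c "
from h import *
to((.423,-.264,.222))
s=cam('side');t=cam('top')
cv2.imwrite('pics/d1.png',np.hstack([cv2.resize(s['color'][100:240,340:470],(520,560)),cv2.resize(t['color'][220:300,340:400],(280,373))[:373].repeat(1,0) if 0 else cv2.resize(t['color'][200:310,340:395],(280,560))]))"
```

```text
t 13.5 eef [ 0.3778 -0.2647  0.2283] w 0.0221 F [ 1.08  0.12 -2.14] x-ang 94.0 toolz [-0.028  0.011 -1.   ]
  shift/60mm [-0.043  0.754  0.084]
```

View pics/d1.png

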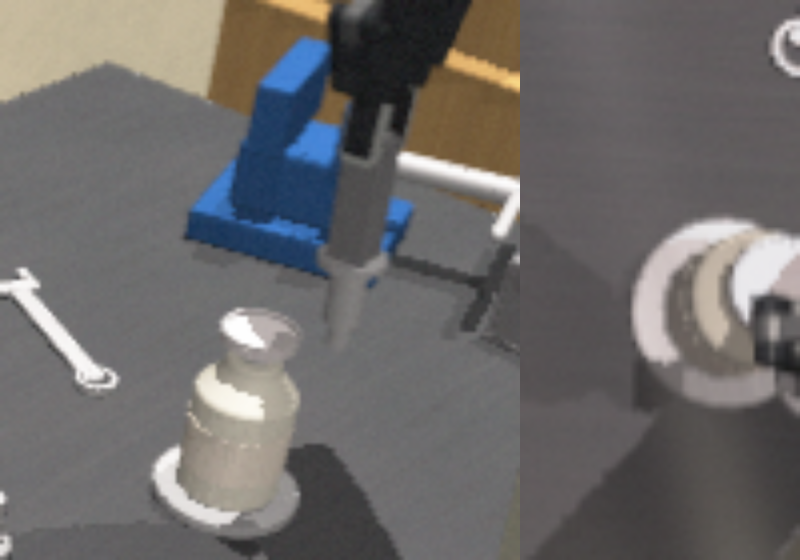

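Side crop: the nose tip is at side pixel (424,186) and the cap at (405,183). I had the sign wrong on that y shift, so I'm correcting it now.

Call:
play_rows:
  deltas: [0, -0.04, 0.73, -0.1, 0, 0, 0, 0, 0, 0]

```text
clock: 13.85
eef_pos: [0.4245, -0.2634, 0.2315]
tool_rot: [0.681, 0.732, -0.006, -0.014]
ft_force: [-0.2, 0.5, -2.0]
grip_width: 0.0221
```

```bash
python3 -c "
from h import *
to((.423,-.264,.222))
s=cam('side');print(proj(s,(.419,-.264,.128)))
print('nose then',onz(s,(424.5,186),.141), 'cap line', ray(s,(424.5,186)))
cv2.imwrite('pics/d2.png',cv2.resize(s['color'][100:230,350:470],(600,650))[:600])"
```

```text
t 13.85 eef [ 0.4245 -0.2634  0.2315] w 0.0221 F [-0.21  0.51 -1.96] x-ang 94.11 toolz [-0.029  0.011 -1.   ]
  shift/60mm [-0.011 -0.021  0.159]
[404.0132554  183.09123405]
nose then [ 0.36871144 -0.2717512   0.141     ] cap line (array([-0.01118607,  0.53330273,  0.65150099]), array([ 0.37020556, -0.78451539, -0.49747708]))
```

View pics/d2.png

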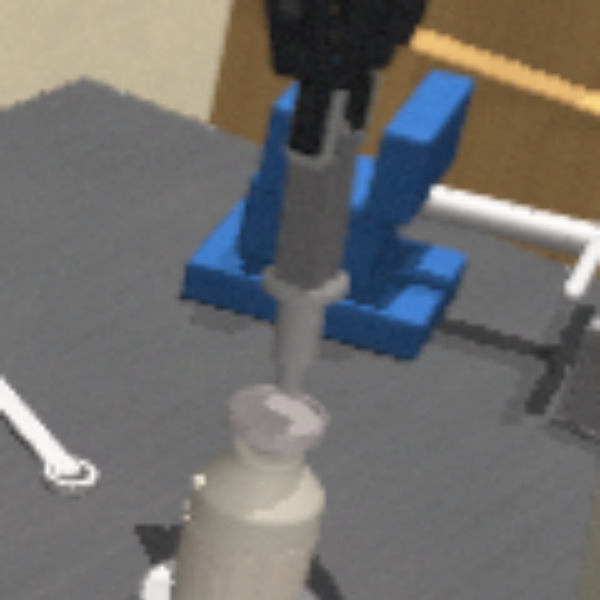

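Call:
play_rows:
  deltas: [0, 0, 0, 0.3, 0, 0, 0, 0, 0, 0]

```text
clock: 14.15
eef_pos: [0.422, -0.2622, 0.2127]
tool_rot: [0.681, 0.732, -0.006, -0.016]
ft_force: [-0.5, 0.7, 0.3]
grip_width: 0.0219
```

```bash
python3 -c "
from h import *
to((.423,-.264,.202))"
```

```text
t 14.15 eef [ 0.422  -0.2622  0.2127] w 0.0219 F [-0.52  0.66  0.32] x-ang 94.15 toolz [-0.031  0.012 -0.999]
  shift/60mm [-0.034  0.02   0.178]
```

Call:
play_rows:
  deltas: [0, 0, 0, 0.14, 0, 0, 0, 0, 0, 0]

```text
clock: 14.4
eef_pos: [0.422, -0.2625, 0.2056]
tool_rot: [0.681, 0.732, -0.006, -0.014]
ft_force: [0.4, -0.4, 1.6]
grip_width: 0.0224
```

```bash
python3 -c "
from h import *
to((.423,-.264,.202))"
```

```text
t 14.4 eef [ 0.422  -0.2625  0.2056] w 0.0224 F [ 0.4  -0.42  1.6 ] x-ang 94.14 toolz [-0.029  0.01  -1.   ]
  shift/60mm [-0.027  0.017  0.059]
```

Call:
play_rows:
  deltas: [0, 0, 0, 0.06, 0, 0, 0, 0, 0, 0]

```text
clock: 14.65
eef_pos: [0.4221, -0.2626, 0.2031]
tool_rot: [0.681, 0.732, -0.006, -0.013]
ft_force: [-0.9, 0.6, 2.3]
grip_width: 0.022
```

```bash
python3 -c "
from h import *
to((.423,-.264,.202))"
```

```text
t 14.65 eef [ 0.4221 -0.2626  0.2031] w 0.022 F [-0.9   0.6   2.31] x-ang 94.13 toolz [-0.027  0.01  -1.   ]
  shift/60mm [-0.025  0.013  0.017]
```

Call:
play_rows:
  deltas: [0, 0, 0, 0.06, 0, 0, 0, 0, 0, 0, 0, 0, 0, 0, 0]

```text
clock: 15.02
eef_pos: [0.4221, -0.2626, 0.2002]
tool_rot: [0.681, 0.732, -0.006, -0.013]
ft_force: [0.2, 0.7, 3.5]
grip_width: 0.0218
```

```bash
python3 -c "
from h import *
for i in range(3): to(None); cam('side')
s=cam('side'); cv2.imwrite('pics/d3.png',cv2.resize(s['color'][150:220,370:450],(640,560)))"
```

```text
t 15.03 eef [ 0.4221 -0.2626  0.2002] w 0.0218 F [0.23 0.68 3.54] x-ang 94.13 toolz [-0.026  0.009 -1.   ]
t 15.07 eef [ 0.4221 -0.2626  0.2001] w 0.0223 F [-0.77  0.04  3.12] x-ang 94.13 toolz [-0.026  0.009 -1.   ]
t 15.12 eef [ 0.4222 -0.2626  0.2001] w 0.0223 F [-1.12  1.07  3.06] x-ang 94.13 toolz [-0.026  0.009 -1.   ]
```

View pics/d3.png

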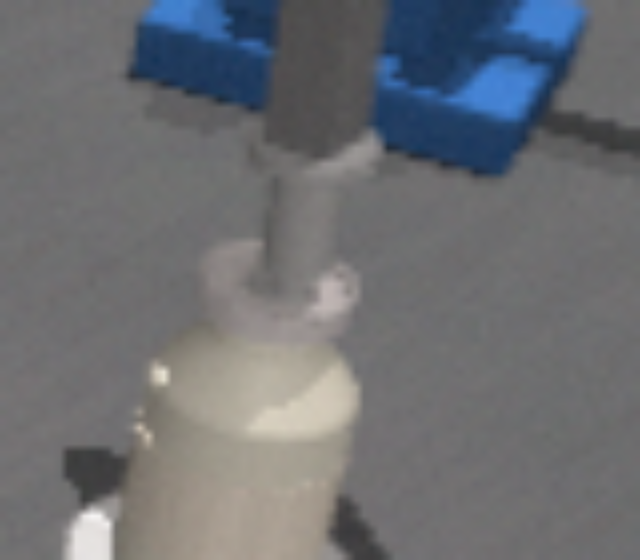

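The cap now sits low on the bottle, with no neck visible, at about 5.6 N. One last small push for margin, then lift off.

Call:
play_rows:
  deltas: [0, 0, 0, 0.05, 0, 0, 0, 0, 0, 0]

```text
clock: 15.48
eef_pos: [0.4222, -0.2627, 0.1972]
tool_rot: [0.681, 0.732, -0.006, -0.012]
ft_force: [-1.1, 1.2, 5.7]
grip_width: 0.022
```

```bash
python3 -c "
from h import *
for i in range(2): to(None); cam('side')"
```

```text
t 15.47 eef [ 0.4222 -0.2627  0.1972] w 0.022 F [-1.12  1.17  5.72] x-ang 94.13 toolz [-0.026  0.009 -1.   ]
t 15.53 eef [ 0.4222 -0.2627  0.1974] w 0.0223 F [-0.64  0.95  4.19] x-ang 94.13 toolz [-0.026  0.009 -1.   ]
```

Call:
play_rows:
  deltas: [0, 0, 0, -0.3, 0, 0, 0, 0, -0.5, 0, 0, 0, 0, -1, 0, 0, 0, 0, -0.2, 0, 0, 0, 0, 0, 0]

```text
clock: 16.2
eef_pos: [0.4243, -0.2634, 0.3142]
tool_rot: [0.681, 0.732, -0.007, -0.017]
ft_force: [0.4, 0.9, -2.7]
grip_width: 0.0223
```

```bash
python3 -c "
from h import *
print(bot.get_obs()['joint_pos'].round(3));to((.5,.0429,.3))
s=cam('side'); print('cap check')
g=s['color']; cv2.imwrite('pics/d4.png',g)"
```

```text
[-0.551  0.258  0.336  1.685 -0.007 -0.623]
t 16.2 eef [ 0.4243 -0.2634  0.3142] w 0.0223 F [ 0.4   0.86 -2.69] x-ang 94.12 toolz [-0.034  0.013 -0.999]
  shift/60mm [4.997 1.634 0.262]
cap check
```

Call:
play_rows:
  deltas: [0, 0.85, 0.4, -0.1, -1.7, 0, 0.85, 0.4, -0.1, 0, 0, 0.85, 0.4, -0.1, 0, 0, 0.85, 0.4, -0.1, 0, 0, 0.85, 0.4, -0.1, 0, 0, 0.8, 0.4, -0.1, 0, 0, 0, 0, 0, 0]

```text
clock: 17.12
eef_pos: [0.5391, 0.0599, 0.3328]
tool_rot: [0.672, 0.74, -0.015, -0.029]
ft_force: [0.4, -1.0, -1.2]
grip_width: 0.0226
```

```bash
python3 -c "
from h import *
print(bot.get_obs()['joint_pos'].round(3));to((.7,.0429,.35))"
```

```text
[ 9.700e-02  3.850e-01  5.600e-01  1.807e+00  2.200e-02 -1.000e-03]
t 17.12 eef [0.5391 0.0599 0.3328] w 0.0226 F [ 0.44 -1.03 -1.2 ] x-ang 95.53 toolz [-0.063  0.017 -0.998]
  shift/60mm [-0.534  2.619 -0.458]
```

Call:
play_rows:
  deltas: [0, -0.1, 0.8, -0.5, 0, 0, -0.1, 0.8, -0.5, 0, 0, -0.1, 0.8, -0.5, 0, 0, 0, 0, 0, 0]

```text
clock: 17.62
eef_pos: [0.6453, 0.0516, 0.3609]
tool_rot: [0.672, 0.74, -0.014, -0.027]
ft_force: [0.1, 0.0, -2.3]
grip_width: 0.0224
```

```bash
python3 -c "
from h import *
print(bot.get_obs()['joint_pos'].round(3));to((.7,.0429,.35))"
```

```text
[ 0.07   0.751  1.27   2.147  0.019 -0.026]
t 17.62 eef [0.6453 0.0516 0.3609] w 0.0224 F [ 0.1   0.02 -2.32] x-ang 95.43 toolz [-0.058  0.015 -0.998]
  shift/60mm [-0.235  0.902  0.125]
```

Call:
play_rows:
  deltas: [0, 0, 0.3, -0.9, 0, 0, 0, 0.3, -0.9, 0, 0, 0, 0.3, -0.9, 0, 0, 0, 0, 0, 0]

```text
clock: 18.12
eef_pos: [0.6255, 0.0482, 0.4414]
tool_rot: [0.673, 0.739, 0.032, 0.016]
ft_force: [-0.2, -0.3, -1.4]
grip_width: 0.0218
```

```bash
python3 -c "
from h import *
print(bot.get_obs()['joint_pos'].round(3));to((.7,.0429,.35))"
```

```text
[ 0.066  0.628  1.275  2.15   0.02  -0.027]
t 18.12 eef [0.6255 0.0482 0.4414] w 0.0218 F [-0.23 -0.35 -1.42] x-ang 95.37 toolz [ 0.067  0.025 -0.997]
  shift/60mm [-0.232  1.12   1.6  ]
```

Call:
play_rows:
  deltas: [0, 0, 0.3, -0.95, 0, 0, 0, 0.3, -0.95, 0, 0, 0, 0.3, -0.95, 0, 0, 0, 0.3, -0.95, 0, 0, 0, 0.3, -0.95, 0, 0, 0, 0, 0, 0]

```text
clock: 18.88
eef_pos: [0.57, 0.0429, 0.5681]
tool_rot: [0.667, 0.732, 0.108, 0.088]
ft_force: [-0.2, -0.4, -1.9]
grip_width: 0.022
```

```bash
python3 -c "
from h import *
print(bot.get_obs()['joint_pos'].round(3));to((.7,.0429,.35))"
```

```text
[ 0.061  0.417  1.275  2.15   0.023 -0.028]
t 18.88 eef [0.57   0.0429 0.5681] w 0.022 F [-0.16 -0.38 -1.9 ] x-ang 95.41 toolz [ 0.273  0.04  -0.961]
  shift/60mm [-0.257  1.071  4.086]
```

Call:
play_rows:
  deltas: [0, 0, 0.3, -0.95, 0, 0, 0, 0.3, -0.95, 0, 0, 0, 0.3, -0.9, 0, 0, 0, 0, 0, 0]

```text
clock: 19.38
eef_pos: [0.5291, 0.0392, 0.6314]
tool_rot: [0.661, 0.724, 0.149, 0.127]
ft_force: [-0.0, 0.4, -1.6]
grip_width: 0.0222
```

```bash
python3 - <<'E'
from h import *
print(bot.get_obs()['joint_pos'].round(3));to(None)
s=cam('side');t=cam('top')
cv2.imwrite('pics/tilt.png',s['color'])
n=np.array([-np.sin(.349)*np.cos(.103),-np.sin(.349)*np.sin(.103),np.cos(.349)]); sp=np.array([.618,.0429,.098])
print('n',n.round(3)); 
# pre-pose: nose 60mm off spot ; TCP 87mm behind nose
to(sp+n*(.087+.06))
E
```

```text
[ 0.058  0.303  1.275  2.15   0.025 -0.029]
t 19.38 eef [0.5291 0.0392 0.6314] w 0.0222 F [-0.    0.4  -1.64] x-ang 95.38 toolz [ 0.381  0.047 -0.923]
n [-0.34  -0.035  0.94 ]
t 19.48 eef [0.5308 0.0393 0.6293] w 0.0224 F [ 0.56 -0.63 -2.1 ] x-ang 95.38 toolz [ 0.378  0.047 -0.925]
  shift/60mm [-0.166 -1.928  6.292]
```

Call:
play_rows:
  deltas: [0, -0.03, -0.3, 0.9, 0, 0, -0.03, -0.3, 0.9, 0, 0, -0.03, -0.3, 0.9, 0, 0, -0.03, -0.3, 0.9, 0, 0, -0.03, -0.3, 0.9, 0, 0, 0, 0, 0, 0]

```text
clock: 20.23
eef_pos: [0.5562, 0.0365, 0.3631]
tool_rot: [0.662, 0.725, 0.143, 0.122]
ft_force: [0.2, 0.1, -2.3]
grip_width: 0.0221
```

```bash
python3 - <<'E'
from h import *
print(bot.get_obs()['joint_pos'].round(3));to((.563,.037,.236))
E
```

```text
[ 0.048  0.01   0.092  1.275  0.029 -0.038]
t 20.23 eef [0.5562 0.0365 0.3631] w 0.0221 F [ 0.18  0.12 -2.26] x-ang 95.38 toolz [ 0.366  0.047 -0.929]
  shift/60mm [-0.03  -0.677  2.01 ]
```

Call:
play_rows:
  deltas: [0, 0, -0.22, 0.65, 0, 0, 0, -0.22, 0.65, 0, 0, 0, -0.22, 0.65, 0, 0, 0, 0, 0, 0]

```text
clock: 20.72
eef_pos: [0.5806, 0.0399, 0.2577]
tool_rot: [0.66, 0.723, 0.155, 0.133]
ft_force: [-0.8, 0.3, -2.1]
grip_width: 0.0222
```

```bash
python3 - <<'E'
from h import *
to((.563,.037,.236))
s=cam('side');t=cam('top')
cv2.imwrite('pics/b1.png',np.hstack([cv2.resize(s['color'][90:250,190:320],(455,560)),cv2.resize(t['color'][120:220,215:275],(336,560))]))
E
```

```text
t 20.73 eef [0.5806 0.0399 0.2577] w 0.0222 F [-0.77  0.33 -2.12] x-ang 95.41 toolz [ 0.396  0.048 -0.917]
  shift/60mm [-0.025 -0.416  0.213]
```

View pics/b1.png

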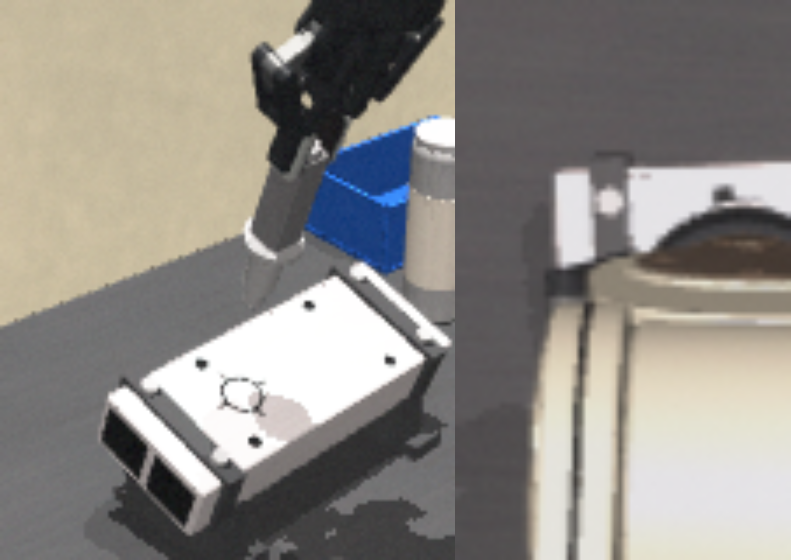

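Crop: the probe is tilted and hangs above the beam, with its nose at side pixel (262.9,176.6) and the collar at (268,159). The ring is at (258.9,202.9). Next I intersect those rays with the jaw mid-plane.

```bash
cat >> h.py <<'E'
n=np.array([-np.sin(.349)*np.cos(.103),-np.sin(.349)*np.sin(.103),np.cos(.349)]); sp=np.array([.618,.0429,.098])
def onjaw(c,uv):
    o=bot.get_obs(); M=R.from_quat(o['tool_rot']).as_matrix(); p,v=ray(c,uv); a=M[:,0]
    return p+v*(a@(o['eef_pos']-p))/(a@v)
E
python3 - <<'E'
from h import *
s=cam('side'); o=bot.get_obs(); M=R.from_quat(o['tool_rot']).as_matrix()
f=lambda x,y:(x/3.5+189.65,y/3.5+89.65)
a=onjaw(s,f(255,301)); b=onjaw(s,f(274,243)); g=onjaw(s,f(290,190))
print('nose',a,'collar',b,np.linalg.norm(a-b),'axis',((b-a)/np.linalg.norm(b-a)).round(3),((g-a)/np.linalg.norm(g-a)).round(3),'toolz',-M[:,2].round(3),'n',n.round(3))
print('nose in tool',(M.T@(a-o['eef_pos'])).round(4))
r=onz(s,f(241,395),.098); print('ring side',r, 'proj ring',proj(s,sp),f(241,395))
w=cam('wrist'); cv2.imwrite('pics/w2.png',w['color']); print(proj(w,a),proj(w,sp))
E
```

```text
nose [0.60033227 0.04255492 0.18166833] collar [0.5836376  0.04040596 0.23059413] 0.051740355261540916 axis [-0.323 -0.042  0.946] [-0.313 -0.041  0.949] toolz [-0.405 -0.049  0.913] n [-0.34  -0.035  0.94 ]
nose in tool [ 0.     -0.0175  0.0813]
ring side [0.61732707 0.04202008 0.098     ] proj ring [258.04926459 202.51680643] (258.50714285714287, 202.50714285714287)
[283.15769345 178.48907098] [280.70781954 141.82363328]
```

View pics/w2.png

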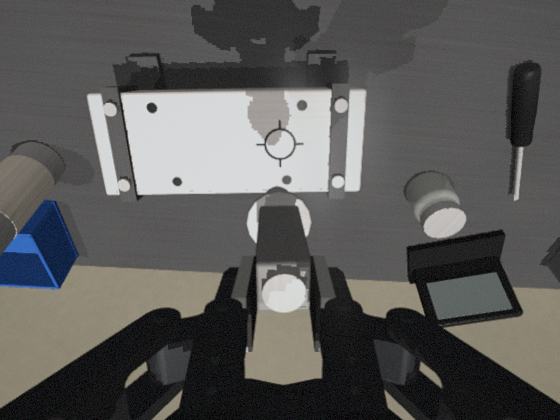

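Wrist view: the ring is at (280,143), as predicted, and the probe sits squarely between the pads. The measured probe axis is about 1° off the face normal. Approaching to 10 mm off the face.

```bash
cat >> h.py <<'E'
def tosp(h,nt=(0,-.0175,.0813),sp=np.array([.6177,.0425,.098])):
    o=bot.get_obs(); M=R.from_quat(o['tool_rot']).as_matrix(); a=o['eef_pos']+M@np.array(nt)
    ax=M@R.from_rotvec([0,0,0]).as_matrix()@np.array([0,0,1.])
    d=M.T@(sp+n*h-a)/.06; print('nose',a.round(4),'height',((a-sp)@n).round(4),'lat',np.round((a-sp)-((a-sp)@n)*n,4),'shift',d.round(3)); to(None)
E
python3 -c "
from h import *
tosp(.012)"
```

```text
nose [0.5996 0.0425 0.1811] height 0.0842 lat [0.0105 0.0029 0.0039] shift [-0.043 -0.274  1.187]
t 20.93 eef [0.5826 0.0399 0.2624] w 0.0221 F [ 1.08 -0.28 -2.35] x-ang 95.41 toolz [ 0.404  0.049 -0.913]
```

Call:
play_rows:
  deltas: [0, -0.02, -0.14, 0.5, 0, 0, -0.02, -0.14, 0.5, 0, 0, 0, 0, 0, 0]

```text
clock: 21.3
eef_pos: [0.5987, 0.0394, 0.2106]
tool_rot: [0.658, 0.721, 0.164, 0.142]
ft_force: [0.4, 0.1, -0.8]
grip_width: 0.0221
```

```bash
python3 -c "
from h import *
tosp(.0)"
```

```text
nose [0.617  0.042  0.1295] height 0.0298 lat [0.0094 0.0006 0.0034] shift [ 0.001 -0.21   0.481]
t 21.3 eef [0.5987 0.0394 0.2106] w 0.0221 F [ 0.44  0.07 -0.81] x-ang 95.42 toolz [ 0.419  0.05  -0.906]
```

Call:
play_rows:
  deltas: [0, 0, -0.2, 0.2, 0, 0, 0, 0, 0, 0, 0, 0, 0, 0, 0]

```text
clock: 21.68
eef_pos: [0.5985, 0.0393, 0.2045]
tool_rot: [0.657, 0.72, 0.169, 0.146]
ft_force: [0.6, -0.4, -1.0]
grip_width: 0.0224
```

```bash
python3 -c "
from h import *
tosp(.0)
s=cam('side');w=cam('wrist')
cv2.imwrite('pics/b2.png',np.hstack([cv2.resize(s['color'][130:220,220:300],(480,540)),cv2.resize(w['color'][100:200,250:310],(318,540))]))"
```

```text
nose [0.618  0.042  0.1237] height 0.0241 lat [0.0084 0.0004 0.0031] shift [ 0.004 -0.189  0.384]
t 21.68 eef [0.5985 0.0393 0.2045] w 0.0224 F [ 0.62 -0.36 -1.01] x-ang 95.43 toolz [ 0.432  0.05  -0.9  ]
```

View pics/b2.png

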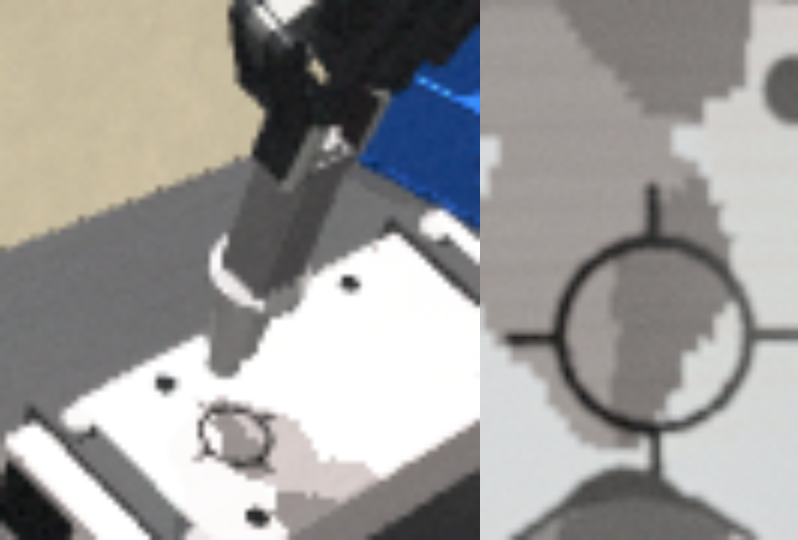

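```bash
python3 - <<'E'
from h import *
s=cam('side');o=bot.get_obs(); M=R.from_quat(o['tool_rot']).as_matrix()
f=lambda x,y:(x/6+219.6,y/6+129.6)
a=onjaw(s,f(224,373)); b=onjaw(s,f(258,270))
print(a,b,((b-a)/np.linalg.norm(b-a)).round(3),n.round(3),'nt',M.T@(a-o['eef_pos']))
r=onz(s,f(236,437),.098); print(r); tosp(.0)
E
```

```text
[0.62222646 0.04243827 0.12676644] [0.60309627 0.04004014 0.18221535] [-0.326 -0.041  0.945] [-0.34  -0.035  0.94 ] nt [-1.04842350e-16 -1.04667550e-02  7.94584216e-02]
[0.61691592 0.04102922 0.098     ]
nose [0.6167 0.042  0.1221] height 0.023 lat [0.0068 0.0003 0.0025] shift [ 0.003 -0.158  0.369]
t 21.82 eef [0.5975 0.0393 0.2029] w 0.0224 F [ 0.24  0.42 -2.14] x-ang 95.42 toolz [ 0.43   0.05  -0.901]
```

```bash
sed -i 's/-.0175,.0813/-.0113,.0797/; s/\[.6177,.0425,.098\]/[.6175,.0423,.098]/' h.py; python3 -c "
from h import *
tosp(.012)"
```

```text
nose [0.6216 0.0424 0.1262] height 0.0251 lat [0.0126 0.001  0.0046] shift [ 0.002 -0.245  0.195]
t 21.82 eef [0.5975 0.0393 0.2029] w 0.0224 F [ 0.24  0.42 -2.14] x-ang 95.42 toolz [ 0.43   0.05  -0.901]
```

Call:
play_rows:
  deltas: [0, 0, -0.35, 0.1, 0, 0, 0, 0, 0, 0]

```text
clock: 22.08
eef_pos: [0.5817, 0.0379, 0.1895]
tool_rot: [0.657, 0.72, 0.168, 0.146]
ft_force: [-0.6, -0.4, -2.2]
grip_width: 0.0221
```

```bash
python3 -c "
from h import *
tosp(.0)"
```

```text
nose [0.606  0.041  0.1128] height 0.0179 lat [-0.0054 -0.0006 -0.002 ] shift [0.    0.067 0.306]
t 22.07 eef [0.5817 0.0379 0.1895] w 0.0221 F [-0.64 -0.36 -2.18] x-ang 95.43 toolz [ 0.432  0.05  -0.901]
```

Call:
play_rows:
  deltas: [0, 0, 0.03, 0.18, 0, 0, 0, 0, 0, 0]

```text
clock: 22.32
eef_pos: [0.5905, 0.0388, 0.182]
tool_rot: [0.656, 0.72, 0.169, 0.147]
ft_force: [-0.0, -0.2, -2.6]
grip_width: 0.0223
```

```bash
python3 -c "
from h import *
tosp(.0)
s=cam('side')
cv2.imwrite('pics/b3.png',cv2.resize(s['color'][160:220,230:290],(600,600),interpolation=cv2.INTER_CUBIC))
tosp(.0)"
```

```text
nose [0.6151 0.0419 0.1054] height 0.0078 lat [ 0.0002 -0.0001  0.0001] shift [ 0.002 -0.017  0.129]
t 22.32 eef [0.5905 0.0388 0.182 ] w 0.0223 F [-0.02 -0.16 -2.62] x-ang 95.43 toolz [ 0.435  0.051 -0.899]
nose [0.6157 0.042  0.1062] height 0.0083 lat [ 0.001  -0.0001  0.0004] shift [ 0.002 -0.033  0.136]
t 22.38 eef [0.5911 0.0388 0.1828] w 0.0221 F [ 0.23 -0.21 -0.99] x-ang 95.43 toolz [ 0.436  0.051 -0.898]
```

View pics/b3.png

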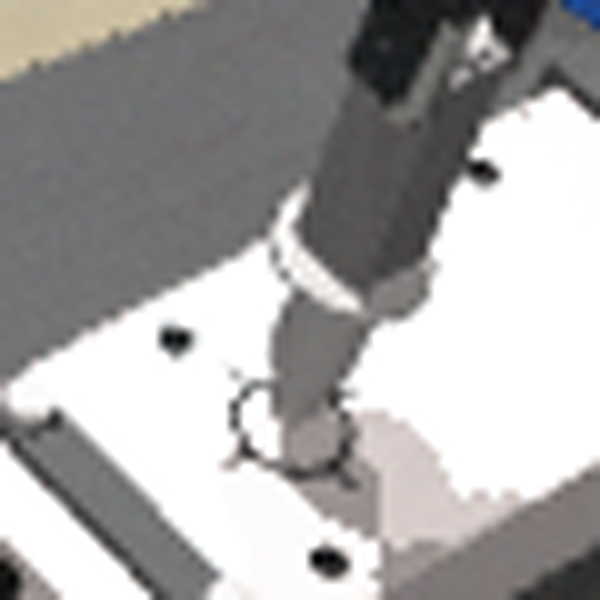

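Crop b3: the ring centre is at about (293,428) in the crop and the collar at (345,275). The nose end reaches into the ring. That uses up my 12 views, so from here I rely on numbers and force.

```bash
python3 - <<'E'
from h import *
s=cam('side');o=bot.get_obs(); M=R.from_quat(o['tool_rot']).as_matrix()
f=lambda x,y:(x/10+229.55,y/10+159.55)
b=onjaw(s,f(345,272)); r=onz(s,f(293,428),.098); print('ring',r,'collar',b)
for q in((300,412),(298,418),(292,429),(286,445)):
    a=onjaw(s,f(*q)); d=b-a; print(q,a.round(4),'len',np.linalg.norm(d).round(4),'ax',(d/np.linalg.norm(d)).round(3),'h',((a-sp)@n).round(4))
for z in (.055,.058): # collar to nose along n
    a=b-n*z; print('collar-n*z',a.round(4),'h',((a-sp)@n).round(4),'nt',(M.T@(a-o['eef_pos'])).round(4))
g=cv2.cvtColor(s['color'],cv2.COLOR_BGR2GRAY)
print('cols',list(range(254,270)))
for y in range(190,212): print(y,g[y,254:270])
tosp(0)
E
```

```text
ring [0.61732127 0.0409639  0.098     ] collar [0.59837038 0.03982042 0.15163596]
(300, 412) [0.6135 0.0417 0.1051] len 0.049 ax [-0.309 -0.039  0.95 ] h 0.0082
(298, 418) [0.6142 0.0418 0.103 ] len 0.0512 ax [-0.309 -0.039  0.95 ] h 0.006
(292, 429) [0.6163 0.0421 0.0987] len 0.0559 ax [-0.321 -0.04   0.946] h 0.0013
(286, 445) [0.6184 0.0423 0.093 ] len 0.062 ax [-0.323 -0.04   0.945] h -0.0049
collar-n*z [0.6171 0.0418 0.1   ] h 0.0022 nt [-0.0004 -0.0129  0.0862]
collar-n*z [0.6181 0.0419 0.0971] h -0.0008 nt [-0.0004 -0.0132  0.0892]
cols [254, 255, 256, 257, 258, 259, 260, 261, 262, 263, 264, 265, 266, 267, 268, 269]
190 [255 255 255 255 101 110 112 119 116 160 216 232 233 127 125 123]
191 [255 255 255 230 104 111 113 108 114 120 116 113 110 118 123 129]
192 [255 255 255 181 111 114 115 115 119 117 113 100 109 225 250 255]
193 [255 255 250 131 108 113 118 117 117 116 109 104 165 255 255 255]
194 [255 255 233 125 110 114 116 119 117 116 108 103 249 255 255 255]
195 [255 255 233 122 116 114 115 116 113 110 107 165 255 255 255 255]
196 [255 255 255 121 115 116 119 116 116 108 103 
[... 578 characters left out ...]
9]
205 [ 75  86 220 250 151 149 151 145 147 116  59 150 208 209 211 208]
206 [251 226 141 117 122 110 146 113  85  33 115 151 151 207 210 208]
207 [252 252 252 225 111  64  66  91  91  89  87 149 149 147 207 204]
208 [252 251 251 251 251 162 147 151 152 150  90  90 150 147 205 207]
209 [251 251 251 252 252 252 160 149 149 149 150 148 148 147 207 206]
210 [252 251 252 252 252 252 251 159 148 147 148 150 148 148 208 207]
211 [252 252 252 251 252 252 252 251 157 157 151 149 150 153 206 207]
nose [0.6157 0.0419 0.1065] height 0.0086 lat [ 0.0011 -0.0001  0.0004] shift [ 0.002 -0.034  0.141]
t 22.43 eef [0.591  0.0388 0.183 ] w 0.0223 F [ 0.18 -0.27 -1.5 ] x-ang 95.43 toolz [ 0.436  0.051 -0.898]
```

```bash
cat >> h.py <<'E'
from scipy.optimize import fsolve
ux=np.cross([-np.sin(.103),np.cos(.103),0],n); ux/=np.linalg.norm(ux); uy=np.cross(n,ux)
def sil(c,lat,h,y=.0420):
    f=sp+ux*lat+n*h; f=f+uy*((y-f[1])/uy[1])
    th=np.linspace(0,2*np.pi,60)
    P=np.array([proj(c,f+.007*(np.cos(t)*ux+np.sin(t)*uy)) for t in th])
    p0,p1=proj(c,f),proj(c,f+n*.012); d=(p1-p0)
    return P,p0,p1
E
python3 - <<'E'
from h import *
s=cam('side'); print('ux',ux.round(3),'ring',proj(s,sp))
row=198.5; obs=(259.6,200.6)
def e(v):
    P,p0,p1=sil(s,*v); k=(row-p0[1])/(p1[1]-p0[1]); return [p0[0]+k*(p1[0]-p0[0])-obs[0],P[:,1].max()-obs[1]]
v=fsolve(e,[0,.008]); print('lat,h',v.round(4)); P,p0,p1=sil(s,*v); print(p0,P.min(0),P.max(0))
tosp(0)
E
```

```text
ux [0.935 0.097 0.342] ring [258.04926459 202.51680643]
lat,h [-0.0001  0.0156]
[259.65343447 198.35037309] [256.7999394  196.11880735] [262.49825867 200.6       ]
nose [0.6155 0.0419 0.1065] height 0.0087 lat [ 0.0009 -0.0001  0.0003] shift [ 0.002 -0.031  0.142]
t 22.48 eef [0.5908 0.0388 0.183 ] w 0.0223 F [ 0.57 -0.33 -2.08] x-ang 95.43 toolz [ 0.436  0.051 -0.898]
```

```bash
python3 - <<'E'
from h import *
s=cam('side')
for z in(0,.017,.055,.061): print(z,proj(s,sp+n*z).round(2))
print(sp+ux*.01, proj(s,sp+ux*.01),proj(s,sp+uy*.01))
F=[]
for i in range(6):
    o=bot.get_obs(); F.append(np.r_[o['ft_force'],o['eef_pos']]); cam('side')
print(np.mean(F,0).round(3)); tosp(0)
E
```

```text
0 [258.05 202.52]
0.017 [259.66 198.  ]
0.055 [263.42 187.46]
0.061 [264.03 185.74]
[0.62734735 0.0438662  0.10141958] [255.32167175 199.8126575 ] [255.07587739 204.20489441]
[ 0.073 -0.104 -1.591  0.59   0.039  0.183]
nose [0.6148 0.0418 0.1063] height 0.0087 lat [ 0.0003 -0.0001  0.0001] shift [ 0.002 -0.02   0.144]
t 22.82 eef [0.5902 0.0387 0.1829] w 0.0222 F [-0.27  0.33 -2.05] x-ang 95.43 toolz [ 0.436  0.051 -0.899]
```

```bash
python3 - <<'E'
from h import *
s=cam('side');o=bot.get_obs(); M=R.from_quat(o['tool_rot']).as_matrix(); e=o['eef_pos']
for nm,nt in(('nose',(0,-.0057,.0868)),('col',(0,-.0036,.0289)),('img',(0,-.0113,.0797)),('tcp',(0,0,0)),('stud',(0,-.0005,-.051))):
    p=e+M@np.array(nt); print(nm,p.round(4),proj(s,p).round(2),'h',((p-sp)@n).round(4),'lat',((p-sp)@ux).round(4))
g=s['color']; hsv=cv2.cvtColor(g,cv2.COLOR_BGR2HSV)
for y in range(178,196): print(y,g[y,254:276].max(1))
print('rgb nose?',g[199,259],g[203,260],g[209,262])
E
```

```text
nose [0.6229 0.0427 0.1024] [256.84 200.11] h 0.0025 lat 0.0061
col [0.5995 0.0399 0.1553] [263.69 185.21] h 0.0603 lat 0.0021
img [0.6148 0.0419 0.1063] [259.17 200.11] h 0.0089 lat -0.0003
tcp [0.5902 0.0387 0.1829] [266.65 176.43] h 0.0894 lat 0.0026
stud [0.5675 0.0361 0.2285] [274.22 162.13] h 0.14 lat -0.0033
178 [112 115 112 116 113 117 160  87  88  86  83  86  83  84  83  82  81  72
  69  72  72 150]
179 [115 114 114 111 119 209 188  84  85  82  85  87  86  84  86  87  69  71
  75  69  74 249]
180 [114 111 112 115 237 251 136  87  83  85  86  86  87  85  85  82  71  72
  69  68  95 255]
181 [116 113 115 104 251 234  88  87  78  87  85  88  86  81  84  75  77  71
  70  74 212 255]
182 [115 110 113 180 252 194  88  86  83  87  84  84  85  83  83  67  70  71
  73  80 255 255]
183 [114 119 121 180 252 227 102  88  84  84  87  86  87  83  78  74  68  71
  73 149 255 255]
184 [123 210 225 109 250 252 191 102  87  87  85  83  87  85  73  71  69  70
  75 235 255 255]
185 [225 255 255 185 246 249 233 196  84  86  91  81  88  83  69  71  69  69
 122 251 255 255]
186 [255 255 255 230 18
[... 278 characters left out ...]
 255 250 113 119 165 222 233 233 211 138 129 128 129 128 128
 125 255 255 255]
190 [255 255 255 255 157 111 110 117 119 165 220 235 235 126 128 128 122 122
 248 255 255 255]
191 [255 255 255 251 103 110 116 116 118 125 120 118 117 124 124 115 133 249
 255 255 255 255]
192 [255 255 255 181 111 114 116 117 118 119 119 111 105 177 225 247 255 255
 255 255 255 255]
193 [255 255 255 134 110 116 114 117 124 115 117 108 109 255 255 255 255 255
 255 255 255 255]
194 [255 255 251 132 111 118 117 120 119 119 111 103 165 255 255 255 255 255
 255 255 255 255]
195 [255 255 251 130 114 119 118 122 120 115 109 108 248 255 255 255 255 255
 255 255 255 255]
rgb nose? [113 116 120] [146 146 152] [143 145 153]
```

Call:
play_rows:
  deltas: [0, 0, -0.05, 0.07, 0, 0, 0, 0, 0, 0]

```text
clock: 23.12
eef_pos: [0.5901, 0.0387, 0.1785]
tool_rot: [0.656, 0.72, 0.171, 0.149]
ft_force: [-0.8, 0.8, -0.4]
grip_width: 0.0224
```

```bash
cat >> h.py <<'E'
def stat(nt=(0,-.0095,.0855)):
    F=[]
    for i in range(5):
        o=bot.get_obs(); F.append(np.r_[o['ft_force'],o['eef_pos']]); cam('side')
    F=np.mean(F,0); M=R.from_quat(o['tool_rot']).as_matrix(); p=o['eef_pos']+M@np.array(nt)
    print('t',o['clock'],'F',F[:3].round(2),'F.n',(F[:3]@n).round(2),'eef',o['eef_pos'].round(4),'h',((p-sp)@n).round(4),'lat',((p-sp)@ux).round(4),'y',((p-sp)@uy).round(4),'tz',M[:,2].round(3),'w',o['grip_width'])
E
python3 -c "
from h import *
stat()"
```

```text
t 23.325 F [-0.49  0.36  0.19] F.n 0.33 eef [0.59   0.0387 0.1787] h -0.0005 lat 0.0008 y -0.0007 tz [ 0.438  0.051 -0.898] w 0.022367317969263983
```

Call:
play_rows:
  deltas: [0, 0, -0.02, 0.05, 0, 0, 0, 0, 0, 0]

```text
clock: 23.62
eef_pos: [0.591, 0.0388, 0.1761]
tool_rot: [0.656, 0.72, 0.171, 0.149]
ft_force: [-1.0, -0.0, 1.6]
grip_width: 0.0227
```

```bash
python3 -c "
from h import *
stat()
g=cam('side')['color']
for y in list(range(181,212)): print(y,g[y,252:276].max(1))"
```

```text
t 23.825 F [-1.23  0.07  1.81] F.n 2.12 eef [0.5908 0.0388 0.1762] h -0.0032 lat 0.0008 y -0.0008 tz [ 0.439  0.051 -0.897] w 0.02201645910249418
181 [111 111 115 116 116 111 115 210 140  87  88  89  87  88  89  79  84  87
  75  74  72  71  79 248]
182 [113 114 113 112 108 120 210 251  86  83  86  83  86  87  81  85  84  82
  70  70  73  68 147 255]
183 [112 110 114 116 122 218 252 233  87  83  85  84  85  85  86  82  85  76
  73  69  69  79 248 255]
184 [113 114 122 207 226 253 252 139  82  85  86  82  86  84  87  80  80  69
  71  69  72 143 255 255]
185 [122 138 227 255 255 232 252 173  84  88  83  83  86  87  83  83  77  72
  73  70  74 209 255 255]
186 [224 255 255 255 251 229 252 235 114  88  86  83  86  87  82  83  71  70
  72  73  92 252 255 255]
187 [255 255 255 255 255 141 247 231 233 118  82  82  87  84  86  80  72  68
  73  71 127 253 255 255]
188 [255 255 255 255 255 130 226 234 238 234 117  85  85  86  84  73  71  71
  75 124 174 219 255 255]
189 [255 255 255 255 255 229 120 234 236 235 234 111  84  83  79  68  77 100
 127 132 174 252 255 255]
190 [255 255 255 255 255 25
[... 1538 characters left out ...]
 226 252 154 156 153 153 151 119  62 157 159 214 214 215
 216 216 209 214 255 255]
206 [196 174 253 230 145 120 129 111 148 117  88  37 121 156 158 156 216 219
 213 212 213 215 255 255]
207 [253 253 253 253 253 230 115  64  67  93  93  99  91 156 156 155 215 214
 211 211 212 212 255 255]
208 [255 253 253 253 252 253 253 158 155 158 159 154  94  92 154 157 213 214
 213 212 213 213 255 255]
209 [255 253 253 253 253 253 253 166 166 153 156 158 155 154 152 153 211 216
 215 212 213 215 218 217]
210 [255 255 253 253 253 253 253 253 253 167 153 155 148 154 154 152 158 213
 214 213 212 215 216 213]
211 [255 255 253 253 253 253 253 253 253 253 163 163 155 157 153 153 214 214
 214 217 216 217 216 215]
```

```bash
python3 - <<'E'
from h import *
s=cam('side'); g=cv2.imread('pics/d4.png')
e=np.array([.4243,-.2634,.3142])
a=proj(s,e+[-.008,0,-.087]);b=proj(s,e+[-.005,0,-.029]);k=proj(s,e+[-.007,0,-.070]);print('pred nose',a,'z17',k,'collar',b)
x=int(a[0])
for y in range(int(b[1])-2,int(a[1])+8): print(y,g[y,x-9:x+12].max(1))
E
```

```text
pred nose [413.15669493 147.75284181] z17 [414.32075785 141.01613156] collar [417.37455739 124.2714881 ]
122 [ 79 109 118 127 136 133 112 103  89  81  77  76  78  81  73  79  86  87
  84  82  98]
123 [ 85 101  98  99  97  99 102 109 100  93  88  78  79  78  80  80  80  85
  86  88 120]
124 [ 95 101  93 100  95  92  85 105 105 105 106 104  95  88  82  81  87  97
 118 139 144]
125 [ 98 101  99  98  95  93  87  91 100 111 111 112 109 107 105 119 138 139
 143 148 145]
126 [101 102  95  99  94  98  92  97 102 110 114 113 115 114 119 128 143 140
 132 130 126]
127 [100  99  93  95  97  95  96  97  95 102 110 110 117 122 124 128 125 124
 124 116 118]
128 [ 98  99  97  98  96  98  96 100  94  89  98 107 110 119 121 126 122 117
 112 117 120]
129 [103  97  98  99  97  98  98  95  90  88  97 109 112 119 120 124 124 121
 116 119 120]
130 [100  99  97  98  98  96  99  97  92  91  99 111 112 119 122 126 125 121
 114 116 119]
131 [ 99  95  97  96 100  96  98  93  84  94 102 110 117 118 124 125 123 121
 137 161 133]
132 [ 97  98  96  99  94  96  96  91  82  97 105 110 116 118 125 127 123 125
 171 206
[... 1241 characters left out ...]
 122 115 102  98  93  98
  95  94  97]
147 [ 91  91  92  91  93  95  96  94  98 110 118 124 123 111  98  98  94 100
  95  93  94]
148 [ 90  92  95  92  93  95  99  98  95  99 105 105 106 103  98  95  97  94
  94  95  92]
149 [ 97  91  94  93  92  94  94  98  98  96  95 100 101 101 100 101  97  96
  92  95  90]
150 [ 91  91  94  91  89  96  96 100  97  97  98 101  97  97  98  97  98  95
  97  95  93]
151 [90 89 90 91 93 95 98 96 94 97 97 96 98 98 99 93 97 94 97 98 91]
152 [78 82 91 92 91 95 95 95 97 96 98 99 98 94 93 97 95 97 94 97 90]
153 [83 85 80 75 84 88 93 97 96 97 92 97 96 96 99 95 97 93 97 94 86]
154 [ 87  83  85  87 118 152  79  80  85  92  97  98  97  98  99  97  94  90
  96  94  87]
```

```bash
python3 - <<'E'
from h import *
w=cam('wrist');o=bot.get_obs(); M=R.from_quat(o['tool_rot']).as_matrix(); e=o['eef_pos']
P=lambda x,y,z:proj(w,e+M@np.array([x,y,z])).round(2)
for nm,y,z in(('stud',-.001,-.052),('gripend',-.003,.0255),('collar',-.004,.0285),('nose',-.008,.0865)): print(nm,P(-.005,y,z),P(0,y,z),P(.005,y,z))
print('ring pred',proj(w,sp))
I=cv2.imread('pics/w2.png'); g=cv2.cvtColor(I,cv2.COLOR_BGR2GRAY)
for y in(200,205,210,215,220,225,230): print('w2',y,'bright cols',np.where(g[y,240:330]>165)[0][[0,-1]]+240)
for y in(240,255,270,290): print('w2 grip',y,g[y,240:330:3])
g=cv2.cvtColor(w['color'],cv2.COLOR_BGR2GRAY)
for y in range(150,216,5): print(y,g[y,250:316:2])
E
```

```text
stud [271.3  287.37] [283.53 287.37] [295.76 287.36]
gripend [275.17 220.75] [283.28 220.75] [291.39 220.75]
collar [275.26 217.66] [283.27 217.66] [291.29 217.66]
nose [276.75 189.01] [283.18 189.01] [289.61 189.01]
ring pred [284.16990321 187.94725929]
w2 200 bright cols [296 300]
w2 205 bright cols [253 304]
w2 210 bright cols [250 307]
w2 215 bright cols [248 309]
w2 220 bright cols [247 310]
w2 225 bright cols [247 309]
w2 230 bright cols [249 308]
w2 grip 240 [ 96  92  93  88  92 216  54  60  59  54  57  54  52  54  55  48  55  54
  59  50  59  59  75  90  85  89  87  90  88  91]
w2 grip 255 [90 86 85 84 83 63 58 56 57 56 56 53 55 53 56 52 56 59 57 52 53 59 56 56
 76 83 82 85 87 93]
w2 grip 270 [ 78  77  75  73  28  28 152 165 164 132  80  78 105  73  79  80  78  74
  75  78 105 107 100  72  21  45  76  76  78  73]
w2 grip 290 [ 75  74  65  10  23  14 136 130 202 202 199 201 206 202 201 211 215 215
 216 216 216 217 171  72  16  22  33  77  74  74]
150 [217 191 151 157 153 153 153 153 154 152 153 151 154 148 154 152 137 122
 124 123 124 123 135 210 210 209 209 208 208 185 159 15
[... 1113 characters left out ...]
 214]
195 [216 217 216 217 219 207 153  90 109 106 106 102 106 102 104 106 103 104
 104 108 105 100 101 178 214  92 144 215 216 214 214 215 212]
200 [218 218 204 108 118 142 141 142 106 103 105 106 103 105 103 103 106 103
 104 105 109 109 116 207 198 153 170 215 215 215 214 213 214]
205 [212 140 209 192 139 141 145 118 100 101 102  97  98 102  93  95  94  97
  98  96  91  94  99 185 206 205 205 165 178 215 215 214 215]
210 [178 218 217 190 126  55  50  56  56  55  51  59  60  54  59  57  58  55
  54  60  59  57  67  59  93 204 204 203 200 160 214 215 214]
215 [217 217 217 191 113  49  59  54  58  59  59  57  58  53  55  55  56  58
  58  59  55  65  62  65  58 162 206 203 202 196 201 215 214]
```

Checks agree across both cameras. In side and wrist views alike, the nose sits about 4.5 mm upslope and 4.5 mm towards -y of the ring centre, because the probe leans slightly in the jaws. I'll lift, shift and press again.

Call:
play_rows:
  deltas: [0, 0, 0, -0.15, 0, 0, 0.08, -0.075, 0, 0, 0, 0, 0, 0, 0]

```text
clock: 24.4
eef_pos: [0.58, 0.0429, 0.1805]
tool_rot: [0.656, 0.72, 0.17, 0.148]
ft_force: [0.3, -0.6, -0.8]
grip_width: 0.0224
```

```bash
python3 -c "
from h import *
stat(); to((.5864,.0431,.1742))"
```

```text
t 24.6 F [ 0.23 -0.23 -1.75] F.n -1.71 eef [0.5813 0.0426 0.1814] h 0.0048 lat -0.0062 y 0.0041 tz [ 0.437  0.05  -0.898] w 0.022191766372450475
t 24.65 eef [0.5814 0.0426 0.1814] w 0.0221 F [-0.32  0.1  -1.34] x-ang 95.4 toolz [ 0.437  0.05  -0.898]
  shift/60mm [-0.001  0.023  0.146]
```

Call:
play_rows:
  deltas: [0, 0, 0.02, 0.13, 0, 0, 0, 0, 0, 0, 0, 0, 0, 0, 0]

```text
clock: 25.02
eef_pos: [0.5867, 0.043, 0.1752]
tool_rot: [0.656, 0.72, 0.171, 0.149]
ft_force: [-1.7, -0.4, 1.0]
grip_width: 0.0216
```

```bash
python3 - <<'E'
from h import *
stat(); to((.5864,.0431,.1742))
w=cam('wrist'); g=cv2.cvtColor(w['color'],cv2.COLOR_BGR2GRAY); print('ring pred',proj(w,sp))
for y in range(158,206,3): print(y,g[y,254:312:2])
s=cam('side')['color']
for y in list(range(190,210)): print(y,s[y,250:270].max(1))
E
```

```text
t 25.225 F [-1.98 -0.45  1.42] F.n 2.02 eef [0.5866 0.043  0.1753] h -0.0028 lat -0.0032 y 0.0039 tz [ 0.438  0.05  -0.897] w 0.022320447474495974
t 25.27 eef [0.5866 0.043  0.1753] w 0.0222 F [-1.4   0.02  0.46] x-ang 95.39 toolz [ 0.438  0.05  -0.897]
  shift/60mm [ 0.001 -0.011  0.014]
ring pred [278.14784466 192.57026746]
158 [154 157 153 156 153 154 155 153 145 142 121 122 120 125 126 121 120 125
 125 126 130 126 134 212 211 213 211 210 212]
161 [154 154 155 154 155 158 156 156 122 121 120 123 124 121 122 122 123 125
 127 128 127 125 134 213 212 210 211 212 212]
164 [155 151 154 154 153 155 152 153 119 118 122 123 119 120 121 122 124 120
 123 125 125 124 129 136 210 210 209 210 209]
167 [162 154 157 159 155 158 156 143 125 122 119  57 117 127 126 127 129 126
 128 130 131 129 131 138 214 212 214 212 212]
170 [154 155 157 155 155 154 155 138 122 123 106  34 104 121 123 124 123 123
 124 125 126 126 125 136 212 213 209 210 213]
173 [158 157 158 157 156 158 157 136 119 124 113  25  98 126 125 126 125 126
 125 126 130 130 133 170 214 214 213 212 212]
176 [155 157 157 159 157 155 155 1
[... 2235 characters left out ...]
255]
202 [255 255 255  91 255 255 245 113 118 116 118 118 113 115  92 243 255 255
 255 255]
203 [255 255 255 217 176 253 253 119 121 120 113 108 126 211 114 122 214 213
 215 217]
204 [255 255 255 244  95 252 253 139 130 118 113 127 155 149  77 169 214 217
 216 217]
205 [255 255 255 194  76  93 225 252 154 151 155 152 150 115  75 215 218 217
 216 217]
206 [255 255 199 172 253 230 148 124 120 118 152 120  87  33 120 155 214 218
 215 215]
207 [255 255 255 253 253 253 253 230  99  66  64  92  92  94  91 155 160 215
 216 213]
208 [255 255 253 253 253 253 253 253 159 153 159 155 158 158  96  93 152 154
 212 216]
209 [255 255 253 253 253 253 253 253 155 159 155 155 152 157 157 154 153 153
 213 216]
```

```bash
python3 - <<'E'
from h import *
a=cv2.imread('pics/side0.png').astype(int); b=cam('side')['color'].astype(int)
print('cap patch diff',np.abs(a-b)[172:195,390:420].mean(),'bystander (socket,tape,bolt,jar)',[np.abs(a-b)[y-12:y+12,x-15:x+15].mean().round(1) for x,y in((286,262),(343,270),(338,231),(158,237))])
M=R.from_quat(bot.get_obs()['tool_rot']).as_matrix()
ax=-M@np.array([-.036,-.037,1]); ax/=np.linalg.norm(ax)
ax2=-M@np.array([-.036,-.09,1]); ax2/=np.linalg.norm(ax2); print('angle',np.arccos(ax@n),np.arccos(ax2@n))
stat()
ticket.job_done()
E
```

```text
cap patch diff 7.3594202898550725 bystander (socket,tape,bolt,jar) [np.float64(20.1), np.float64(32.1), np.float64(7.7), np.float64(8.6)]
angle 0.07676041574310569 0.034667041911670554
t 25.625 F [-1.7   0.01  0.83] F.n 1.35 eef [0.5867 0.043  0.1752] h -0.0028 lat -0.0031 y 0.0039 tz [ 0.438  0.05  -0.897] w 0.022317999163952336
the job is handed in; nothing more can be done
```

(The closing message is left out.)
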